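# Free the stuck draining basket and hang it up to dry

## Task

The white draining basket with the grey rim is stuck in the blue slanted rinse cup, with its wire handle caught under the orange-tipped catch. Grip the basket by its rim, twist it anticlockwise (seen from above its mouth) until the handle is clear of the catch, pull it straight out along its slant, and hang it by its wire handle on the upturned hook of the drying stand. Let go of it there and do not disturb the spectacles, their case, the spray bottle or the carton.

Things in the scene. Friction and masses are not known exactly. Their poses are not given: they have to be found in the camera images.
- basket: Loose round basket, white with dark slots and a grey rim, about 0.15 kg, 90 mm high, walls 4 mm, outer radius 34 mm, inside floor 14 mm up. Origin: centre of its underside; z up its axis to the mouth, x towards its wire handle. At the start it is seated in the rinse cup, leaning with it, its x along the cup's x and its upper 44 mm exposed.
- basket_rim (a point): Centre of the basket's mouth, 90 mm up its axis; axes as the basket's. A grey collar, outer radius 37.5 mm, inner radius 29.5 mm (8 mm thick), runs from here 24 mm down: the place to grip, with one finger inside and one outside.
- basket_handle (a point): Middle of the cross bar of the level wire handle, 62 mm out along the basket's x and 58 mm up; axes as the basket's. Two arms at y = -17 and +17 mm join the bar to the wall; wire 6 mm thick. The hole is 28 mm wide and 25 mm from wall to bar (21 mm from the collar above).
- rinse_cup: Fixed blue cup on a white round foot, its axis leaning 30 degrees from vertical, roughly towards the robot. Origin: centre of its underside; z along its axis out of the mouth, x towards the catch (far right side). Outer radius 42.5 mm, inner 38.5 mm, floor 6 mm. Three spring rubber pads near the floor grip the basket: turning takes about 0.3 to 0.5 Nm, pulling 10 to 17 N for the first 10 mm.
- cup_mouth (a point): Centre of the rinse cup's mouth, 52 mm up its axis; axes as the cup's. The basket sits 46 mm deep below here.
- catch_end (a point): Underside of the free end of the catch's orange tongue, axes as the cup's. The tongue (14 mm wide, 7 mm thick) runs from here 37 mm along -y, over one handle arm, to its post, which stops clockwise turning. The basket comes out only after some 0.55 rad anticlockwise; 0.75 to 0.8 rad is comfortable and points the handle away from the side to which the cup leans.
- hook_stand: Fixed drying stand: white round foot of radius 55 mm, steel post 150 mm high, and a flat steel hook 16 mm wide that points to the stand's -x (its front, roughly towards the robot) and turns up. Origin: centre of the foot's underside, z up.
- hook_seat (a point): Middle of the floor of the hook's trough (stand x = -7 mm, z = 125 mm); axes as the stand's. The trough is 18 mm wide from post to tip along x. When the basket hangs, its cross bar lies here across the trough, the basket in front of the tip, its handle pointing along the stand's +x.
- hook_tip (a point): Top of the hook's upturned tip, 22 mm above the trough floor; the tip is 4 mm thick along x and 16 mm wide.
- hook_buffer (a point): Middle of the front face of the rubber buffer below the hook (40 mm wide, 14 mm high, 23 mm before and 47 mm below the trough's middle). The hung basket leans on it by about 0.2 rad, foot towards the post.
- glasses_case: Teal spectacle case, 67 x 162 x 43 mm, loose, to be left alone. Origin: centre of its underside.
- lens_spray: White bottle with a blue cap, diameter 31 mm, 105 mm high, loose, to be left standing. Origin: centre of its underside.
- spectacles: Black spectacles standing open, 138 x 138 x 41 mm, loose, to be left alone. Origin: middle of their footprint.
- drops_carton: Flat white carton, 84 x 52 x 18 mm, loose, to be left alone. Origin: centre of its underside.
Not all that is in view belongs to the job. What is shaped like the hook_stand but turquoise is not meant.

How it is judged:
By the outcome, as a careful person would: the job done as asked, in the order asked, and still so for the second after the job is handed in, with the robot touching nothing.
It also fails if it takes over 51 s, if anything falls off the work surface, if the arm or the gripper's body presses on something with over 40 N, if the wrist force passes 120 N, or if a joint passes its speed limit or range.

## Robot

A 6-joint arm with a two-finger parallel gripper is mounted at the origin on a cart in front of the work surface, level with it; the furniture and walls round the work are solid. World frame = base frame: x ahead of the robot, y to its left, z up, the work surface at z = 0. Lengths are in m, angles in rad, forces in N, time in s.
With the tool pointing down it reaches from about 0.35 to 0.925 m from the base axis. Payload 6.4 kg.
Tool frame: the origin (TCP) lies at the very end of the fingers, on their centre line; the grasp point (between the pads) lies 19 mm behind it; z points along the fingers, y is the line along which they close (so a half turn about z gives the same grasp; the last joint's range is limited). The gripper opens to 94 mm and grips with 3 to 60 N. Pads are 16 mm wide; open, the fingers measure 119 mm over their backs; the gripper's body (75 mm by 177 mm) begins 78 mm behind the grasp point.
Start: joints at [-1.523, 0.245, 1.558, -0, 1.339, -0.174], TCP at [0.143, -0.634, 0.205] pointing down, gripper open.
Joint ranges: [-3.13, 3.13], [-1.02, 2.26], [0.13, 2.54], [-0.95, 4.09], [0.21, 2.88], [-2.74, 2.74]. Speed limits (rad/s): [2.57, 2.57, 3.14, 3.14, 3.14, 3.14].

## Interface

Orientations are given as a rotation vector (axis times angle).
In Python, from workcell import * gives the robot as it stands.
- The arm moves only by the shell command python3 -m handwheel 'ROWS' [FORCE]. ROWS is JSON, a list that holds one entry, the list of rows, each a list of 7 numbers: the shift along the tool's x, y, z in m, then the turn, a rotation vector about the tool's x, y, z in degrees, then the closure, from 0 (fully open) to 1 (shut). A call has 1 to 5 rows; each row shifts and turns the commanded pose from where the row before left it, along the tool's axes as they then stand; what a row does not reach is not made up. A row lasts 1/10 s, in which the tool goes at most 50 mm and 8.59 degrees, less where a joint would pass 70% of its speed; a pose out of reach is approached as far as the arm can. A call is refused whole if a number of a shift passes 0.05 or a number of a turn 8.59, either way. A call with a gripper value outside its range is refused whole. The fingers move at their own pace and stop on an object; FORCE is the grip in N (left out, the last holds). Time passes only in rows, so rows that do not move let the fingers close. It gives the time, the measured TCP pose, the force, the opening and the grip force at its end, in the units of the state.
- observe(): the state, without advancing time (a new reading comes with each control period).
- grab_frame(name): name is "scene" or "top" or "wrist"; returns (picture, depth): 384x512x3 uint8, red, green, blue; 384x512 float32, m along the optical axis (not along the pixel's ray), 0 where there is no reading.
- calibration(name): a dict with "K" (3x3 intrinsics, pixels), "rvec" (rotation vector, rad) and "tvec" (3), from world to camera coordinates, as OpenCV has them; the wrist camera has in their place "mount" (4x4, takes a point from camera to tool coordinates, whose origin is the TCP and whose axes are the flange's). Camera axes: x right, y down, z forward; pixel columns grow to the right and rows downward; lengths in m; the calibration is good to about 2 mm. A picture is of the moment at which its call begins: read the wrist's pose just before it. calibration takes no time and is no camera call.
- close_job(): hands the job in; it is judged then, once.
The state is a dict: "clock": time; "q": joint angles; "joint_velocities": joint speeds; "effort": joint torques, N m; "eef_pos": TCP position; "ee_rot": TCP orientation; "contact_force": force on the tool from outside, world axes, zero at the start; "moment": the same for the moment, N m; "finger_gap": finger opening in m; "finger_force": force on a finger pad.
Only numpy, scipy, OpenCV 4.12 (cv2) and the standard library are available. Lean on these libraries where they do the work, as an engineer would, in place of code of your own. Each camera call takes 0.05 s, during which the arm holds its last target. There are 200 camera calls.

## Working session

There is one attempt and no reset: what is moved stays moved. The work goes in short steps, Python scripts to look and compute and a shell command to move; the robot and the scene stay as the last step left them, time stands still between calls to the robot, and variables do not carry over. Pictures are saved under pics/ and viewed, at most 10 in all, crops included, and the job is handed in when it is done.

```bash
ls; mkdir -p pics
cat > h.py <<'E'
from workcell import *
import numpy as np, cv2
from scipy.spatial.transform import Rotation as R
np.set_printoptions(precision=4,suppress=True)
def snap(n,tag):
    o=observe(); im,d=grab_frame(n); cv2.imwrite(f'pics/{tag}.png',im[:,:,::-1]); 
    c=calibration(n); K=np.array(c['K'])
    if n=='wrist':
        T=np.eye(4);T[:3,:3]=R.from_rotvec(o['ee_rot']).as_matrix();T[:3,3]=o['eef_pos'];T=T@np.array(c['mount'])
    else:
        T=np.eye(4);T[:3,:3]=R.from_rotvec(np.ravel(c['rvec'])).as_matrix();T[:3,3]=np.ravel(c['tvec']);T=np.linalg.inv(T)
    v,u=np.mgrid[:im.shape[0],:im.shape[1]]
    P=np.stack([(u-K[0,2])/K[0,0]*d,(v-K[1,2])/K[1,1]*d,d],-1)
    W=P@T[:3,:3].T+T[:3,3]; W[d==0]=np.nan
    np.savez(f'pics/{tag}.npz',im=im,W=W,T=T,K=K)
    return im,W
E
python3 -c "
from h import *
a,_=snap('scene','s0');b,_=snap('top','t0')
cv2.imwrite('pics/both.png',cv2.resize(np.vstack([a,b])[:,:,::-1],(512,768))[:, :])
print(observe())"
```

```text
pics
{'clock': 0.1, 'q': array([-1.5231,  0.2457,  1.5589, -0.    ,  1.3387, -0.1741]), 'joint_velocities': array([-0.001 , -0.0017, -0.0023,  0.0012, -0.0005, -0.0005]), 'effort': array([  0.0006, -41.6916, -31.5526,   0.0687,   0.0309,  -0.0001]), 'eef_pos': array([ 0.143 , -0.6335,  0.2045]), 'ee_rot': array([-3.1206, -0.3475, -0.0001]), 'contact_force': array([-0.4566, -0.0852, -0.4786]), 'moment': array([-0.0976,  0.0196,  0.0202]), 'finger_force': 0.0, 'finger_gap': 0.09419735598401005}
```

View pics/s0.png

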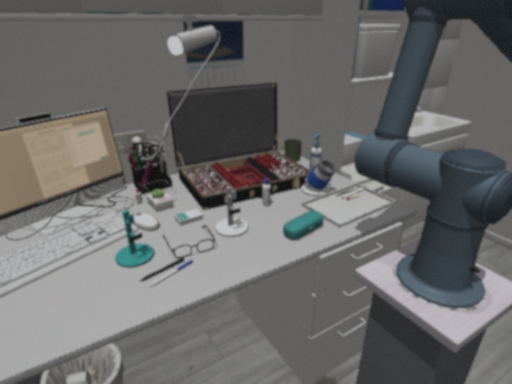

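View pics/t0.png

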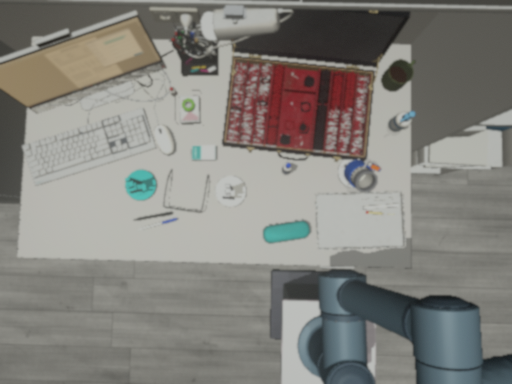

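The scene view shows the blue cup and basket at (320,177) and the white stand at (232,215). In the top view the cup mouth is at (363,180), the stand at (231,190), the case at (287,232), the spray bottle at (288,167) and the spectacles at (187,190).

```bash
python3 -c "
from h import *
z=np.load('pics/t0.npz');W=z['W'];im=z['im']
for n,(u,v) in dict(cup=(360,175),mouth=(363,180),stand=(231,190),case=(287,232),spray=(288,167),specs=(187,190),desk=(260,215)).items(): print(n,W[v,u])
a=cv2.resize(im[140:210,320:400],None,fx=7,fy=7,interpolation=2);b=cv2.resize(im[155:225,200:265],None,fx=5,fy=7,interpolation=2)
cv2.imwrite('pics/crop.png',np.hstack([a,cv2.resize(b,(240,490))])[:,:,::-1])
# stand points above table
def reg(n,c,r,lo):
    q=W.reshape(-1,3);m=(np.hypot(q[:,0]-c[0],q[:,1]-c[1])<r)&(q[:,2]>lo);return q[m]
c=W[190,231]
for s in('t0','s0'):
    q=np.load(f'pics/{s}.npz')['W'].reshape(-1,3)
    m=(np.hypot(*(q[:,:2]-c[:2]).T)<.08)
    for lo,hi in((.004,.03),(.03,.09),(.09,.13),(.13,.17)):
        k=q[m&(q[:,2]>lo)&(q[:,2]<hi)]
        print(s,lo,len(k), k.mean(0) if len(k) else '',k.min(0) if len(k) else '',k.max(0) if len(k) else '')
"
```

```text
cup [ 0.5723 -0.0744  0.1302]
mouth [ 0.5645 -0.1045  0.0495]
stand [0.5204 0.3435 0.025 ]
case [0.3821 0.1488 0.0439]
spray [0.5952 0.1543 0.1057]
specs [ 0.5184  0.5011 -0.0063]
desk [0.4372 0.2411 0.0001]
t0 0.004 693 [0.5183 0.3456 0.0091] [0.4416 0.2678 0.004 ] [0.5995 0.4223 0.0294]
t0 0.03 31 [0.4965 0.3466 0.0807] [0.4893 0.3287 0.0496] [0.5288 0.365  0.0886]
t0 0.09 33 [0.5129 0.3455 0.1223] [0.5006 0.3384 0.1006] [0.528  0.3535 0.1296]
t0 0.13 24 [0.5177 0.3468 0.1464] [0.4994 0.3388 0.1302] [0.528  0.3548 0.1523]
s0 0.004 452 [0.5124 0.3538 0.0091] [0.4646 0.2967 0.0041] [0.5728 0.4056 0.0297]
s0 0.03 122 [0.5088 0.3528 0.0677] [0.4872 0.3311 0.0301] [0.5302 0.3717 0.0896]
s0 0.09 64 [0.5174 0.3534 0.1125] [0.4982 0.3427 0.0908] [0.5337 0.3601 0.1296]
s0 0.13 60 [0.5139 0.3516 0.1402] [0.4974 0.3428 0.1301] [0.5312 0.359  0.1494]
```

View pics/crop.png

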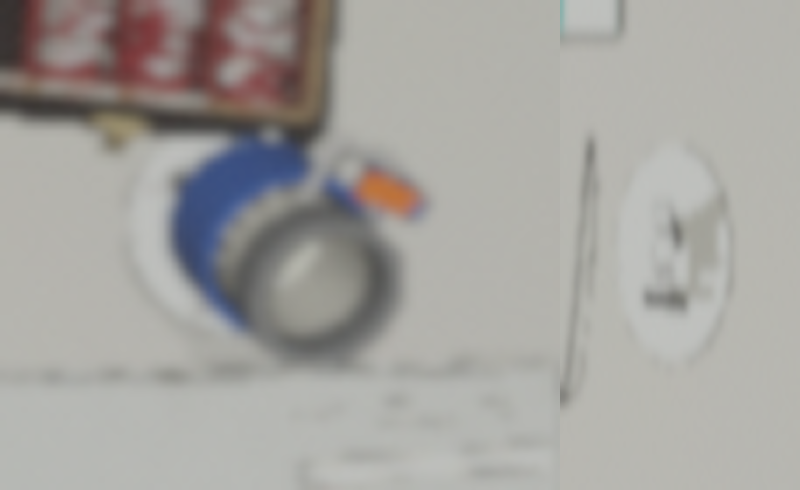

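```bash
python3 -c "
from h import *
print(np.array(calibration('wrist')['mount']),calibration('wrist')['K'])
for s in('t0','s0'):
    z=np.load(f'pics/{s}.npz');q=z['W'].reshape(-1,3);c=z['im'].reshape(-1,3).astype(int)
    m=(np.hypot(q[:,0]-.55,q[:,1]+.1)<.12)
    hi=m&(q[:,2]>.105);print(s,'rim',hi.sum(),q[hi].mean(0),q[hi].min(0),q[hi].max(0))
    o=m&(c[:,0]>150)&(c[:,2]<110)&(q[:,2]>.05);print('orange',o.sum(),q[o].mean(0))
    f=m&(q[:,2]<.02)&(q[:,2]>.005);print('foot',f.sum(),q[f].mean(0),q[f].min(0),q[f].max(0))
"
```

```text
[[-0.0007 -0.9672 -0.2539  0.0737]
 [ 1.     -0.0006 -0.0003 -0.0003]
 [ 0.0001 -0.2539  0.9672 -0.1798]
 [ 0.      0.      0.      1.    ]] [[318.2357   0.     255.896 ]
 [  0.     318.2357 190.9949]
 [  0.       0.       1.    ]]
t0 rim 311 [ 0.5769 -0.098   0.1193] [ 0.5198 -0.1475  0.105 ] [ 0.6263 -0.0589  0.1387]
orange 30 [ 0.6009 -0.1245  0.1175]
foot 809 [ 0.5219 -0.0976  0.0103] [ 0.4323 -0.2176  0.005 ] [0.6693 0.0168 0.0199]
s0 rim 152 [ 0.567  -0.0884  0.1167] [ 0.5228 -0.1324  0.105 ] [ 0.6263 -0.0534  0.1356]
orange 0 [nan nan nan]
foot 431 [ 0.5376 -0.0963  0.0102] [ 0.4435 -0.2177  0.005 ] [0.6462 0.0143 0.0196]<string>:8: RuntimeWarning: Mean of empty slice.
  ret = um.true_divide(
```

```bash
python3 -m handwheel '[[[0.0336,-0.033,-0.0086,0,0,0,0],[0.0336,-0.033,-0.0086,0,0,0,0],[0.0336,-0.033,-0.0086,0,0,0,0],[0.0336,-0.033,-0.0086,0,0,0,0],[0.0336,-0.033,-0.0086,0,0,0,0]]]' && python3 -m handwheel '[[[0.0336,-0.033,-0.0086,0,0,0,0],[0.0336,-0.033,-0.0086,0,0,0,0],[0.0336,-0.033,-0.0086,0,0,0,0],[0.0336,-0.033,-0.0086,0,0,0,0],[0.0336,-0.033,-0.0086,0,0,0,0]]]' && python3 -m handwheel '[[[0.0336,-0.033,-0.0086,0,0,0,0],[0.0336,-0.033,-0.0086,0,0,0,0],[0.0336,-0.033,-0.0086,0,0,0,0],[0.0336,-0.033,-0.0086,0,0,0,0],[0,0,0,0,0,-8.5,0]]]' && python3 -m handwheel '[[[0,0,0,0,0,-8.5,0],[0,0,0,0,0,-8.5,0],[0,0,0,0,0,-8.5,0],[0,0,0,0,0,-8.5,0],[0,0,0,0,0,-8.5,0]]]' &&  python3 -m handwheel '[[[0,0,0,0,0,-8.5,0],[0,0,0,0,0,-8.5,0],[0,0,0,0,0,-8.5,0],[0,0,0,0,0,-8.5,0],[0,0,0,0,0,0,0]]]'
python3 -c "
from h import *
im,W=snap('wrist','w0');print(observe()['q'],observe()['ee_rot'])"
```

```text
clock: 0.6
eef_pos: [0.2712, -0.4342, 0.2483]
ee_rot: [-3.122, -0.347, 0.0]
contact_force: [1.6, -0.0, 1.2]
finger_gap: 0.0941
finger_force: 0.0
clock: 1.1
eef_pos: [0.3986, -0.2363, 0.2915]
ee_rot: [-3.122, -0.347, 0.0]
contact_force: [0.8, -0.1, -0.4]
finger_gap: 0.0941
finger_force: 0.0
clock: 1.6
eef_pos: [0.5021, -0.0758, 0.3268]
ee_rot: [-3.085, -0.593, -0.003]
contact_force: [0.1, -0.9, -1.0]
finger_gap: 0.0943
finger_force: 0.0
clock: 2.1
eef_pos: [0.5, -0.0798, 0.3253]
ee_rot: [-2.663, -1.666, 0.001]
contact_force: [0.9, -0.3, -0.0]
finger_gap: 0.0941
finger_force: 0.0
clock: 2.6
eef_pos: [0.5, -0.0799, 0.3254]
ee_rot: [-2.067, -2.365, 0.0]
contact_force: [-0.2, -0.4, -0.3]
finger_gap: 0.0942
finger_force: 0.0
[-0.3826 -0.1746  1.7722 -0.      1.5447 -0.5141] [-2.0703 -2.3621  0.0004]
```

View pics/w0.png

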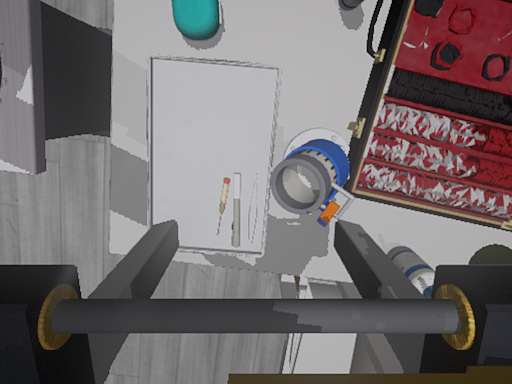

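Wrist view: basket mouth centred at about (302,184), orange tongue at (328,212) with the handle wire under it, cup foot at about (318,158). I'll fit the rim annulus in depth.

```bash
cat > fit.py <<'E'
from h import *
from scipy.optimize import least_squares
def rim(tag,u0,u1,v0,v1,zmin=.09):
    z=np.load(f'pics/{tag}.npz');W=z['W'][v0:v1,u0:u1].reshape(-1,3);W=W[~np.isnan(W[:,0])];W=W[W[:,2]>zmin]
    # RANSAC plane, tilt within 20..40 deg
    rng=np.random.default_rng(0);best=0
    for _ in range(3000):
        a,b,c=W[rng.choice(len(W),3,False)];n=np.cross(b-a,c-a)
        if np.linalg.norm(n)<1e-6: continue
        n/=np.linalg.norm(n);n*=np.sign(n[2])
        if not .8<n[2]<.93: continue
        i=abs((W-a)@n)<.002
        if i.sum()>best: best=i.sum();bi=i
    P=W[bi];c=P.mean(0);n=np.linalg.svd(P-c)[2][2];n*=np.sign(n[2])
    e1=np.cross([0,1,0],n);e1/=np.linalg.norm(e1);e2=np.cross(n,e1)
    xy=np.c_[(P-c)@e1,(P-c)@e2]
    f=lambda p:np.maximum(abs(np.hypot(*(xy-p).T)-.0335)-.003,0)
    r=least_squares(f,[0,0],loss='soft_l1',f_scale=.002)
    C=c+r.x[0]*e1+r.x[1]*e2
    return C,n,len(P),np.percentile(np.hypot(*(xy-r.x).T),[2,50,98])
if __name__=='__main__':
    C,n,N,pr=rim('w0',262,345,145,220);print(C,n,N,pr,np.degrees(np.arccos(n[2])))
    z=np.load('pics/w0.npz');c=z['im'].astype(int);W=z['W']
    o=(c[...,0]>170)&(c[...,2]<90)&(c[...,1]<160);o[:,:300]=0;o[:190]=0;o[230:]=0;o[:,350:]=0
    O=W[o];O=O[~np.isnan(O[:,0])&(O[:,2]>.06)];print('orange',len(O),np.median(O,0))
    # axis frame, angle of the tongue
    def rel(p):
        d=p-C;return d@n
    print('h',rel(np.median(O,0)))
    d=O-C;h=d@n;print(np.percentile(h,[5,50,95]))
    r=np.median(d,0)-np.median(h)*n;print('r',np.linalg.norm(r),r/np.linalg.norm(r))
    cv2.imwrite('pics/c1.png',cv2.resize(c[130:240,250:370].astype(np.uint8)[:,:,::-1],None,fx=5,fy=5,interpolation=2))
E
python3 fit.py
```

```text
[ 0.5524 -0.094   0.1196] [-0.4643 -0.1813  0.8669] 965 [0.0294 0.0334 0.037 ] 29.89937411518398
orange 160 [ 0.6006 -0.1198  0.1187]
h -0.018494560682292896
[-0.0201 -0.0188 -0.0176]
r 0.05149433058366887 [ 0.7677 -0.5667  0.2991]
```

View pics/c1.png

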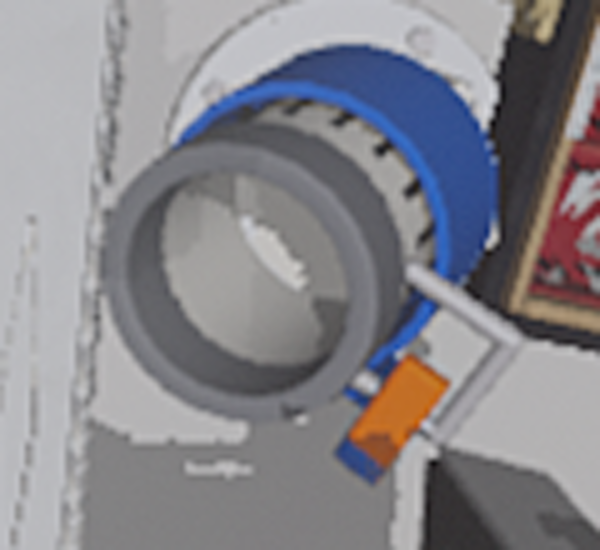

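The picture shows the tongue at crop (400,405) over the lower arm, with the upper arm and cross bar clear from (412,270) through (520,340) to (435,435). Next I'll fit the handle angle and work out the grasp pose.

```bash
cat > plan.py <<'E'
from fit import *
C,n,_,_=rim('w0',262,345,145,220)
z=np.load('pics/w0.npz');W=z['W'][165:235,310:365].reshape(-1,3);W=W[~np.isnan(W[:,0])]
d=W-C;h=d@n;m=(abs(h+.030)<.004);p=(d-h[:,None]*n)[m];rr=np.linalg.norm(p,axis=1);p=p[(rr>.044)&(rr<.072)]
g=np.cross([0,1,0],n);g/=np.linalg.norm(g);k=np.cross(n,g)
xy=np.c_[p@g,p@k]
def cost(a):
    x=xy@[np.cos(a),np.sin(a)];y=xy@[-np.sin(a),np.cos(a)]
    bar=np.hypot(x-.062,np.maximum(abs(y)-.017,0));arm=np.hypot(abs(y)-.017,np.maximum(x-.062,0))
    return np.minimum(np.minimum(bar,arm),.008).sum()
A=np.linspace(-np.pi,np.pi,1441);a=A[np.argmin([cost(t) for t in A])]
bx=np.cos(a)*g+np.sin(a)*k;by=np.cross(n,bx)
if __name__=='__main__':
    print(len(xy),cost(a)/len(xy),np.degrees(a));print('bx',bx,'by',by)
def rows(p,Rt,nrot=None):
    o=observe();R0=R.from_rotvec(o['ee_rot'])
    rv=(R0.inv()*R.from_matrix(Rt)).as_rotvec(degrees=True)
    print('turn now',rv,'shift in present axes',R0.inv().apply(p-o['eef_pos']),'shift in target axes',Rt.T@(p-o['eef_pos']))
E
python3 - <<'E'
from plan import *
Rg=np.c_[by,bx,-n]
G=C-.0335*bx   # grip opposite handle
rows(G+.05*n,Rg)
# alternative grip on other angles: offset t about axis
for t in (-90,-45,0,45,90):
    r=R.from_rotvec(n*np.radians(t)).as_matrix();rows(C-.0335*(r@bx)+.05*n,r@Rg)
E
```

```text
turn now [-26.7055  14.1701  27.7451] shift in present axes [-0.0102 -0.0003  0.1749] shift in target axes [-0.0674 -0.0599  0.1502]
turn now [-10.515   34.2873 115.2512] shift in present axes [0.0019 0.039  0.1513] shift in target axes [-0.0264  0.0339  0.1502]
turn now [-20.3983  24.7017  71.6269] shift in present axes [0.0053 0.0166 0.1633] shift in target axes [-0.0663 -0.0045  0.1502]
turn now [-26.7055  14.1701  27.7451] shift in present axes [-0.0102 -0.0003  0.1749] shift in target axes [-0.0674 -0.0599  0.1502]
turn now [-29.8964   2.8527 -16.2206] shift in present axes [-0.0354 -0.0018  0.1792] shift in target axes [-0.029  -0.0998  0.1502]
turn now [-30.0122  -9.2039 -60.1383] shift in present axes [-0.0556  0.0129  0.1737] shift in target axes [ 0.0264 -0.1009  0.1502]
```

```bash
python3 -m handwheel '[[[0,0,0,-5.34,2.83,5.55,0.57],[0,0,0,-5.34,2.83,5.55,0.57],[0,0,0,-5.34,2.83,5.55,0.57],[0,0,0,-5.34,2.83,5.55,0.57],[0,0,0,-5.34,2.83,5.55,0.57]]]' && python3 -m handwheel '[[[-0.0135,-0.012,0.022,0,0,0,0.57],[-0.0135,-0.012,0.022,0,0,0,0.57],[-0.0135,-0.012,0.022,0,0,0,0.57],[-0.0135,-0.012,0.022,0,0,0,0.57],[-0.0135,-0.012,0.022,0,0,0,0.57]]]' && python3 -m handwheel '[[[0,0,0,0,0,0,0.57],[0,0,0,0,0,0,0.57]]]'
python3 - <<'E'
from plan import *
Rg=np.c_[by,bx,-n];rows(C-.0335*bx+.05*n,Rg);print(observe()['q'])
im,_=snap('wrist','w1')
E
```

```text
clock: 3.15
eef_pos: [0.5003, -0.0802, 0.3262]
ee_rot: [2.412, 1.653, 0.767]
contact_force: [0.1, 0.3, -0.5]
finger_gap: 0.0573
finger_force: 0.0
clock: 3.65
eef_pos: [0.4821, -0.0975, 0.1846]
ee_rot: [2.41, 1.66, 0.761]
contact_force: [0.6, 0.9, 0.5]
finger_gap: 0.0403
finger_force: 0.0
clock: 3.85
eef_pos: [0.4826, -0.0975, 0.1862]
ee_rot: [2.409, 1.662, 0.762]
contact_force: [0.9, 0.0, 0.5]
finger_gap: 0.0404
finger_force: 0.0
turn now [-0.0235 -0.0604  0.0422] shift in present axes [-0.0002 -0.0006  0.0408] shift in target axes [-0.0001 -0.0006  0.0408]
[-0.6975 -0.3834  2.2592  0.5257  1.0611 -0.5477]
```

View pics/w1.png

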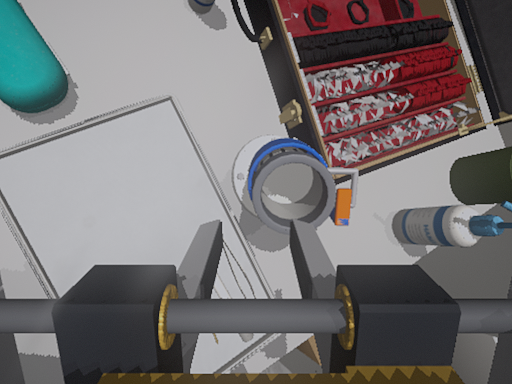

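The fingers straddle the near-left wall of the rim (left edge about (254,195)), the mouth is centred at (293,195) and the handle points right. I'll refit from this closer view.

Run:
```python
from plan import *
C2,n2,N,pr=rim('w1',240,340,145,240);print(C,C2,n,n2,N,pr)
rows(C2-.0335*bx-.031*n,np.c_[by,bx,-n])
```

```text
[ 0.5524 -0.094   0.1196] [ 0.5524 -0.0943  0.1195] [-0.4643 -0.1813  0.8669] [-0.4671 -0.1832  0.865 ] 1846 [0.0293 0.0333 0.0369]
turn now [ 0.0872 -0.0353  0.1341] shift in present axes [-0.0007 -0.0018  0.1226] shift in target axes [-0.0006 -0.0016  0.1226]
```

```bash
python3 -m handwheel '[[[-0.0006,-0.0017,0.03,0,0,0,0.57],[0,0,0.03,0,0,0,0.57],[0,0,0.025,0,0,0,0.57],[0,0,0.02,0,0,0,0.57],[0,0,0.0165,0,0,0,0.57]]]' && python3 -m handwheel '[[[0,0,0,0,0,0,0.57],[0,0,0,0,0,0,1],[0,0,0,0,0,0,1],[0,0,0,0,0,0,1],[0,0,0,0,0,0,1]]]' 60 && python3 -m handwheel '[[[0,0,0,0,0,0,1],[0,0,0,0,0,0,1]]]'
python3 - <<'E'
from plan import *
rows(C-.0335*bx-.031*n,np.c_[by,bx,-n]);o=observe();print(o['contact_force'],o['moment'],o['finger_force'],o['q'])
E
```

```text
clock: 4.4
eef_pos: [0.5392, -0.0754, 0.0808]
ee_rot: [2.405, 1.663, 0.763]
contact_force: [0.1, 0.1, 0.1]
finger_gap: 0.0404
finger_force: 0.0
clock: 4.9
eef_pos: [0.5376, -0.0756, 0.0805]
ee_rot: [2.406, 1.663, 0.762]
contact_force: [-0.2, 0.4, 0.1]
finger_gap: 0.0116
finger_force: 0.0
clock: 5.1
eef_pos: [0.5383, -0.0762, 0.0809]
ee_rot: [2.405, 1.661, 0.762]
contact_force: [-3.2, -1.5, 7.0]
finger_gap: 0.0073
finger_force: 59.8
turn now [ 0.1659 -0.0019  0.1692] shift in present axes [ 0.0007 -0.0003  0.0008] shift in target axes [ 0.0007 -0.0003  0.0008]
[-3.1854 -1.539   6.9666] [-0.3221 -0.3499 -0.2612] 59.76713106036186 [-0.5683 -0.0624  2.2177  0.6252  0.7598 -0.6185]
```

```bash
python3 -m handwheel '[[[-0.0029,0.00013,0,0,0,-5,1],[-0.0029,0.00013,0,0,0,-5,1],[-0.0029,0.00013,0,0,0,-5,1],[-0.0029,0.00013,0,0,0,-5,1],[0,0,0,0,0,0,1]]]'; python3 -c "
from h import *
o=observe();print(o['contact_force'],o['moment'],o['finger_force'],o['q'])"
```

```text
clock: 5.6
eef_pos: [0.5369, -0.0877, 0.0778]
ee_rot: [2.028, 2.002, 0.7]
contact_force: [-3.9, -3.3, 5.4]
finger_gap: 0.007
finger_force: 59.8
[-3.8796 -3.3469  5.3705] [-0.3657 -0.2651 -0.4537] 59.76480357348919 [-0.5933 -0.0499  2.2131  0.6335  0.7653 -0.9986]
```

```bash
python3 -m handwheel '[[[-0.0029,0.00013,0,0,0,-5,1],[-0.0029,0.00013,0,0,0,-5,1],[-0.0029,0.00013,0,0,0,-5,1],[-0.0029,0.00013,0,0,0,-5,1],[-0.0029,0.00013,0,0,0,-5,1]]]' && python3 -m handwheel '[[[0,0,0,0,0,0,1],[0,0,0,0,0,0,1]]]'; python3 -c "
from plan import *
o=observe();print(o['contact_force'],o['moment'],o['finger_force'],o['q']);snap('wrist','w2')
r=R.from_rotvec(n*np.radians(45)).as_matrix();rows(C-.0335*r@bx-.031*n,r@np.c_[by,bx,-n])"
```

```text
clock: 6.1
eef_pos: [0.5401, -0.1014, 0.0766]
ee_rot: [1.502, 2.329, 0.601]
contact_force: [-4.3, -2.0, 5.9]
finger_gap: 0.0074
finger_force: 59.8
clock: 6.3
eef_pos: [0.5403, -0.1017, 0.0767]
ee_rot: [1.505, 2.327, 0.601]
contact_force: [-4.1, -4.0, 6.6]
finger_gap: 0.0071
finger_force: 59.8
[-4.0708 -4.0001  6.5645] [-0.2374 -0.3627 -0.4289] 59.76181983947754 [-0.6162 -0.0277  2.1942  0.6386  0.7738 -1.4588]
turn now [0.1179 0.1526 0.1184] shift in present axes [0.0011 0.0002 0.0009] shift in target axes [0.0011 0.0002 0.0009]
```

View pics/w2.png

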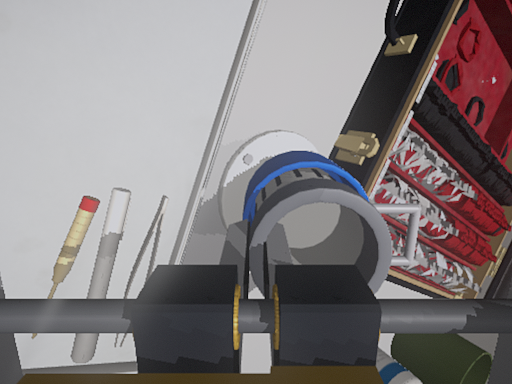

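The wire handle (405,235) turned with the gripper and is free of the tongue. Now I'll pull along the axis.

```bash
python3 -m handwheel '[[[0,0,-0.004,0,0,0,1],[0,0,-0.004,0,0,0,1],[0,0,-0.004,0,0,0,1],[0,0,-0.004,0,0,0,1],[0,0,-0.004,0,0,0,1]]]' && python3 -m handwheel '[[[0,0,-0.015,0,0,0,1],[0,0,-0.015,0,0,0,1],[0,0,-0.015,0,0,0,1],[0,0,-0.015,0,0,0,1],[0,0,-0.02,0,0,0,1]]]' && python3 -m handwheel '[[[0,0,-0.03,0,0,0,1],[0,0,-0.03,0,0,0,1],[0,0,-0.03,0,0,0,1],[0,0,0,0,0,0,1]]]'
python3 - <<'E'
from fit import *
o=observe();print(o['contact_force'],o['moment'],o['finger_force'],o['q']);snap('wrist','w3')
Rt=R.from_rotvec(o['ee_rot']).as_matrix()
z=np.load('pics/w3.npz');print('tool in world',Rt)
try:
  C,n,N,pr=rim('w3',230,420,150,310,.2);print('rim centre in tool',Rt.T@(C-o['eef_pos']),'axis in tool',Rt.T@n,N,pr)
except Exception as e: print(e)
# stand points from all views, in two bands
for s in('t0','s0'):
    q=np.load(f'pics/{s}.npz')['W'].reshape(-1,3);m=(np.hypot(q[:,0]-.515,q[:,1]-.348)<.04)
    for lo,hi in((.07,.0835),(.09,.122),(.122,.133),(.14,.155)):
        k=q[m&(q[:,2]>lo)&(q[:,2]<hi)];print(s,lo,len(k),np.percentile(k,[3,50,97],axis=0).ravel())
E
```

```text
clock: 6.85
eef_pos: [0.5292, -0.1035, 0.0923]
ee_rot: [1.505, 2.333, 0.602]
contact_force: [0.8, -1.3, -1.7]
finger_gap: 0.0068
finger_force: 59.8
clock: 7.35
eef_pos: [0.4913, -0.1176, 0.1613]
ee_rot: [1.506, 2.334, 0.602]
contact_force: [-0.1, 0.4, -1.0]
finger_gap: 0.0071
finger_force: 59.8
clock: 7.75
eef_pos: [0.4512, -0.1365, 0.2435]
ee_rot: [1.502, 2.326, 0.597]
contact_force: [-0.0, 1.5, -1.5]
finger_gap: 0.0072
finger_force: 59.8
[-0.0178  1.5446 -1.4761] [-0.1566  0.2444 -0.0102] 59.77344028651714 [-0.8356 -0.4904  2.2246  0.5143  1.2439 -1.3878]
tool in world [[-0.4038  0.7861  0.468 ]
 [ 0.9143  0.3643  0.177 ]
 [-0.0314  0.4994 -0.8658]]
rim centre in tool [ 0.0001  0.0329 -0.03  ] axis in tool [ 0.0007  0.0126 -0.9999] 4164 [0.0294 0.0336 0.0374]
t0 0.07 12 [0.4896 0.3337 0.0762 0.4933 0.3492 0.0818 0.5134 0.3621 0.0829]
t0 0.09 8 [0.5112 0.3384 0.1009 0.5171 0.3451 0.1184 0.5274 0.3534 0.1219]
t0 0.122 26 [0.503  0.3395 0.1223 0.5104 0.3459 0.1251 0.52   0.353  0.1298]
t0 0.14 23 [0.4994 0.3389 0.1438 0.522  0.3478 0.1472 0.528  0.3546 0.1512]
s0 0.07 68 [0.4876 0.3329 0.0707 0.4922 0.3535 0.078  0.5242 0.3705 0.0834]
s0 0.09 42 [0.5023 0.3436 0.0909 0.5224 0.3547 0.1037 0.5319 0.359  0.1215]
s0 0.122 29 [0.4978 0.3449 0.122  0.5061 0.3546 0.1264 0.5279 0.3591 0.1328]
s0 0.14 29 [0.4991 0.343  0.1404 0.5219 0.3523 0.1455 0.5308 0.3584 0.1492]
```

Run:
```python
from plan import *
Rt=np.c_[[0,1,0],[1,0,0],[0,0,-1]].astype(float)
rows(np.array([.38,.32,.27]),Rt)
```

```text
turn now [29.7998 -4.6828 23.7305] shift in present axes [0.4444 0.1242 0.0237] shift in target axes [ 0.4556 -0.0709 -0.0289]
```

```bash
python3 -m handwheel '[[[0,0,0,5.96,-0.94,4.75,1],[0,0,0,5.96,-0.94,4.75,1],[0,0,0,5.96,-0.94,4.75,1],[0,0,0,5.96,-0.94,4.75,1],[0,0,0,5.96,-0.94,4.75,1]]]' && python3 -m handwheel '[[[0.02,-0.007,-0.006,0,0,0,1],[0.04,-0.007,-0.006,0,0,0,1],[0.046,-0.007,-0.006,0,0,0,1],[0.046,-0.007,-0.006,0,0,0,1],[0.046,-0.007,-0.005,0,0,0,1]]]' && python3 -m handwheel '[[[0.046,-0.007,0,0,0,0,1],[0.046,-0.007,0,0,0,0,1],[0.046,-0.007,0,0,0,0,1],[0.046,-0.007,0,0,0,0,1],[0.046,-0.007,0,0,0,0,1]]]' && python3 -m handwheel '[[[0.03,0,0,0,0,0,1],[0,0,0,0,0,0,1],[0,0,0,0,0,0,1]]]'
python3 - <<'E'
from h import *
snap('wrist','w4');o=observe();print(o['eef_pos'],o['ee_rot'],o['q'],o['finger_force'])
E
```

```text
clock: 8.3
eef_pos: [0.4505, -0.1335, 0.2379]
ee_rot: [-2.217, -2.215, 0.006]
contact_force: [-0.3, 0.7, -0.2]
finger_gap: 0.0072
finger_force: 59.8
clock: 8.8
eef_pos: [0.4145, 0.0653, 0.2674]
ee_rot: [-2.216, -2.219, 0.002]
contact_force: [0.8, 1.0, -1.9]
finger_gap: 0.0068
finger_force: 59.8
clock: 9.3
eef_pos: [0.3788, 0.2953, 0.2675]
ee_rot: [-2.216, -2.221, 0.005]
contact_force: [0.9, -0.5, -0.8]
finger_gap: 0.007
finger_force: 59.8
clock: 9.6
eef_pos: [0.3795, 0.3233, 0.2678]
ee_rot: [-2.215, -2.222, 0.006]
contact_force: [-0.7, -0.1, -3.0]
finger_gap: 0.0075
finger_force: 59.8
[0.3799 0.3227 0.2683] [-2.2174 -2.2204  0.0044] [ 0.4748 -0.1651  1.8657  0.0026  1.4448  0.4731] 59.773673471063375
```

View pics/w4.png

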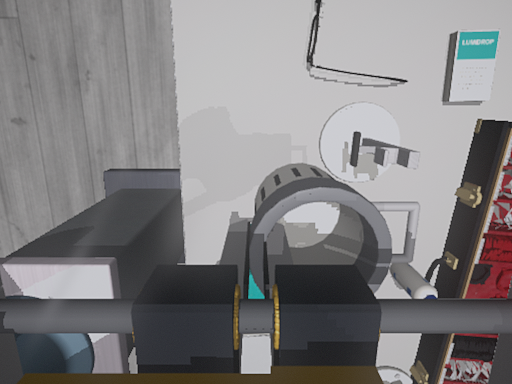

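The basket is held level with its handle at (400,230). The stand's foot is at (358,143), with the buffer/tip around (355,150) and the post near (405,157). I'll get the stand's pose from depth.

Run:
```python
from fit import *
z=np.load('pics/w4.npz');W=z['W'][95:195,310:425].reshape(-1,3);W=W[~np.isnan(W[:,0])]
for lo,hi in((.004,.02),(.068,.09),(.115,.132),(.14,.1485),(.1485,.156)):
    k=W[(W[:,2]>lo)&(W[:,2]<hi)&(np.hypot(W[:,0]-.515,W[:,1]-.35)<.07)]
    if len(k)<4: print(lo,len(k));continue
    box=cv2.minAreaRect((k[:,:2]*1000).astype(np.float32));print(lo,len(k),np.percentile(k,[2,50,98],axis=0).round(4).tolist(),'box',np.round(box[0],1),np.round(box[1],1),round(box[2],1))
f=W[(W[:,2]>.005)&(W[:,2]<.02)];m=np.hypot(f[:,0]-.52,f[:,1]-.35)<.07;f=f[m]
c,r=cv2.minEnclosingCircle((f[:,:2]*1000).astype(np.float32));print('foot',c,r,len(f),np.median(f[:,2]))
k=W[(W[:,2]>.115)&(W[:,2]<.16)]
import sys
G=np.full((40,40),0.);
for p in k:
    i,j=int((p[0]-.485)/.0015),int((p[1]-.32)/.0015)
    if 0<=i<40 and 0<=j<40:G[i,j]=max(G[i,j],p[2])
for r in G: 
    if r.any(): print(' '.join(f'{int(v*1000):3d}' if v else '  .' for v in r))
```

```text
0.004 4119 [[0.4685, 0.3019, 0.0081], [0.5119, 0.3603, 0.0104], [0.5658, 0.4008, 0.0122]] box [517.7 351.4] [109.3 106.8] 71.2
0.068 437 [[0.4888, 0.3345, 0.0725], [0.493, 0.3537, 0.0831], [0.524, 0.3709, 0.0868]] box [504.  347.9] [37.7 41.8] 70.0
0.115 285 [[0.4989, 0.3438, 0.1214], [0.516, 0.3529, 0.1257], [0.5268, 0.3594, 0.1315]] box [514.4 351.3] [15.6 31.6] 87.6
0.14 190 [[0.4988, 0.344, 0.1402], [0.5019, 0.3517, 0.1456], [0.5281, 0.3591, 0.1483]] box [515.1 351.3] [15.6 32.9] 87.6
0.1485 192 [[0.5208, 0.3433, 0.1488], [0.5256, 0.3509, 0.1504], [0.5305, 0.3584, 0.1519]] box [515.8 350.9] [15.5 31.3] 88.5
foot (518.9029541015625, 351.0546569824219) 54.96900177001953 4110 0.010405570141497705
  .   .   .   .   .   .   .   .   .   .   .   .   .   .   .   .   . 132   . 125   .   .   .   .   .   .   .   .   .   .   .   .   .   .   .   .   .   .   .   .
  .   .   .   .   .   .   .   .   .   .   .   .   .   .   .   . 147 147 147 147 146 147 147 146 145 148 143   .   .   .   .   .   .   .   .   .   .   .   .   .
  .   .   .   .   .   .   .   .   .   .   .   .   .   .   . 135 147 148 1
[... 2746 characters left out ...]
 151   .   .   .   .   .   .   .   .   .   .   .   .   .   .
  .   .   .   .   .   .   .   .   .   .   .   .   .   .   . 150 151 150 150 152 150 151 151 150 149 150   .   .   .   .   .   .   .   .   .   .   .   .   .   .
  .   .   .   .   .   .   .   .   .   .   .   .   .   .   . 150 150 150 151 150 150 149 151 151 149 151   .   .   .   .   .   .   .   .   .   .   .   .   .   .
  .   .   .   .   .   .   .   .   .   .   .   .   .   .   . 150 151 150   . 150 150 150 150 150 150 151   .   .   .   .   .   .   .   .   .   .   .   .   .   .
  .   .   .   .   .   .   .   .   .   .   .   .   .   .   .   .   .   .   .   .   .   .   . 149   .   .   .   .   .   .   .   .   .   .   .   .   .   .   .   .
```

```bash
cat > hang.py <<'E'
from plan import rows
from h import *
y=-.042;sx=np.array([np.cos(y),np.sin(y),0]);sy=np.array([-sx[1],sx[0],0]);Rt=np.c_[sy,sx,[0,0,-1.]]
seat=np.array([.512,.3513,.125])
E
python3 - <<'E'
from hang import *
from fit import rim
o=observe();R0=R.from_rotvec(o['ee_rot']).as_matrix();z=np.load('pics/w4.npz')
q=(z['W'][190:275,370:430].reshape(-1,3)-o['eef_pos'])@R0
k=q[(q[:,1]>.076)&(abs(q[:,2])<.012)&(abs(q[:,0])<.03)];b=k[(k[:,1]>.09)];print(len(k),np.percentile(k,[2,50,98],axis=0),'bar',np.percentile(b,[2,50,98],axis=0))
bar=np.array([0,.0949,.002])
for h in (.043,.005): rows(seat+[0,0,h]-Rt@bar-.001*sx,Rt)
E
```

```text
1002 [[-0.0176  0.0771 -0.0009]
 [ 0.0057  0.0916  0.0006]
 [ 0.0208  0.0962  0.0034]] bar [[-0.0173  0.0905 -0.0009]
 [ 0.0023  0.0928  0.0006]
 [ 0.0204  0.0963  0.0035]]
turn now [-0.2618 -0.0263  2.4852] shift in present axes [0.0325 0.0368 0.0981] shift in target axes [0.0341 0.0349 0.0983]
turn now [-0.2618 -0.0263  2.4852] shift in present axes [0.0325 0.037  0.1361] shift in target axes [0.0341 0.0349 0.1363]
```

```bash
python3 -m handwheel '[[[0,0,0,-0.26,0,2.49,1],[0.0163,0.0182,0,0,0,0,1],[0.0163,0.0183,0,0,0,0,1],[0,0,0.03,0,0,0,1],[0,0,0.03,0,0,0,1]]]' && python3 -m handwheel '[[[0,0,0.025,0,0,0,1],[0,0,0.013,0,0,0,1],[0,0,0,0,0,0,1],[0,0,0,0,0,0,1]]]'
python3 - <<'E'
from hang import *
bar=np.array([.0015,.0933,.0025])
o=observe();print(o['contact_force'])
for h in (.043,.005): rows(seat+[0,0,h]-Rt@bar-.001*sx,Rt)
snap('wrist','w5')
E
```

```text
clock: 10.15
eef_pos: [0.4199, 0.3534, 0.2099]
ee_rot: [2.27, 2.171, 0.008]
contact_force: [0.0, -0.1, -1.7]
finger_gap: 0.0069
finger_force: 59.8
clock: 10.55
eef_pos: [0.4195, 0.3541, 0.1733]
ee_rot: [2.269, 2.172, 0.008]
contact_force: [0.5, 0.0, -1.1]
finger_gap: 0.0069
finger_force: 59.8
[ 0.5203  0.0041 -1.1151]
turn now [ 0.229  -0.1725 -0.0901] shift in present axes [-0.0004 -0.0018  0.0028] shift in target axes [-0.0004 -0.0018  0.0028]
turn now [ 0.229  -0.1725 -0.0901] shift in present axes [-0.0005 -0.002   0.0408] shift in target axes [-0.0004 -0.0018  0.0408]
```

View pics/w5.png

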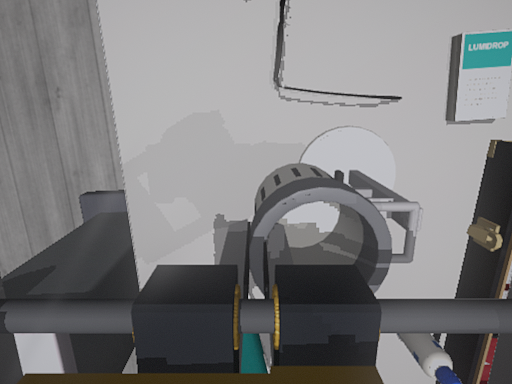

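The handle (410,235) is above the hook, whose post shows at about (365,190) behind it, and everything lines up with the fit. Lowering.

```bash
python3 -m handwheel '[[[-0.0004,-0.0018,0.006,0,0,0,1],[0,0,0.01,0,0,0,1],[0,0,0.01,0,0,0,1],[0,0,0.01,0,0,0,1],[0,0,0.0045,0,0,0,1]]]' && python3 -m handwheel '[[[0,0,0,0,0,0,1],[0,0,0,0,0,0,1]]]'
python3 - <<'E'
from hang import *
bar=np.array([.0015,.0933,.0025])
o=observe();print(o['contact_force'])
rows(seat+[0,0,.005]-Rt@bar-.001*sx,Rt)
# tilt about the bar by -10 deg on tool x, bar 4 mm towards the tip and down to the floor
T=Rt@R.from_rotvec([np.radians(-10),0,0]).as_matrix()
rows(seat+[0,0,.0035]-T@bar-.0045*sx,T)
E
```

```text
clock: 11.1
eef_pos: [0.4163, 0.3536, 0.1301]
ee_rot: [-2.268, -2.173, -0.002]
contact_force: [-3.9, 0.7, 4.5]
finger_gap: 0.0072
finger_force: 59.8
clock: 11.3
eef_pos: [0.4173, 0.3541, 0.1319]
ee_rot: [2.268, 2.173, 0.006]
contact_force: [-0.5, -0.4, -1.4]
finger_gap: 0.0071
finger_force: 59.8
[-0.5404 -0.4303 -1.376 ]
turn now [ 0.1778 -0.1433 -0.0436] shift in present axes [-0.0003  0.0004 -0.0006] shift in target axes [-0.0003  0.0004 -0.0006]
turn now [-9.8222 -0.1391 -0.056 ] shift in present axes [-0.0004 -0.0021  0.0172] shift in target axes [-0.0003 -0.005   0.0166]
```

```bash
python3 -m handwheel '[[[-0.0001,-0.0008,0.0043,-2.45,0,0,1],[-0.0001,-0.0008,0.0043,-2.45,0,0,1],[-0.0001,-0.0008,0.0043,-2.45,0,0,1],[0,-0.0008,0.0043,-2.45,0,0,1],[0,0,0,0,0,0,1]]]' && python3 -m handwheel '[[[0,0,0,0,0,0,1],[0,0,0,0,0,0,1]]]'
python3 - <<'E'
from hang import *
bar=np.array([.0015,.0933,.0025])
o=observe();print(o['contact_force'],o['moment'])
T=Rt@R.from_rotvec([np.radians(-10),0,0]).as_matrix()
rows(seat+[0,0,.0035]-T@bar-.0045*sx,T)
E
```

```text
clock: 11.8
eef_pos: [0.4143, 0.354, 0.1144]
ee_rot: [2.174, 2.085, 0.184]
contact_force: [0.5, -0.1, -0.8]
finger_gap: 0.007
finger_force: 59.8
clock: 12.0
eef_pos: [0.4152, 0.354, 0.1149]
ee_rot: [2.176, 2.084, 0.184]
contact_force: [-1.0, 0.8, -0.7]
finger_gap: 0.007
finger_force: 59.8
[-1.0029  0.7726 -0.6805] [0.0889 0.4734 0.0569]
turn now [-0.093  -0.1429 -0.0987] shift in present axes [-0.0001 -0.      0.0001] shift in target axes [-0.0001 -0.      0.0001]
```

```bash
python3 -m handwheel '[[[0,0,0.0005,0,0,0,1],[0,0,0.0005,0,0,0,1],[0,0,0,0,0,0,1],[0,0,0,0,0,0,1]]]' 3 && python3 -m handwheel '[[[0,0,0,0,0,0,0.8],[0,0,0,0,0,0,0.75],[0,0,0,0,0,0,0.7],[0,0,0,0,0,0,0.65],[0,0,0,0,0,0,0.65]]]'
python3 -m handwheel '[[[0,0,0,0,0,0,0.65],[0,0,0,0,0,0,0.65],[0,0,0,0,0,0,0.65]]]'
python3 - <<'E'
from h import *
from fit import rim
snap('wrist','w6');o=observe();print(o['contact_force'])
C,n,N,pr=rim.__wrapped__ if 0 else (None,)*4
z=np.load('pics/w6.npz');q=z['W'];print(np.nanmax(q[150:300,250:400,2]))
R0=R.from_rotvec(o['ee_rot']).as_matrix();t=(q[150:290,230:420].reshape(-1,3)-o['eef_pos'])@R0
k=t[(abs(t[:,2]+.03)<.012)&(abs(t[:,0])<.045)&(t[:,1]>-.01)&(t[:,1]<.08)];c=k.mean(0);nn=np.linalg.svd(k-c)[2][2];print('rim in tool',len(k),c,nn)
E
```

```text
clock: 12.4
eef_pos: [0.415, 0.354, 0.1138]
ee_rot: [2.176, 2.084, 0.183]
contact_force: [-6.3, 0.3, 2.8]
finger_gap: 0.0077
finger_force: 3.0
clock: 12.9
eef_pos: [0.4155, 0.3538, 0.1136]
ee_rot: [2.175, 2.083, 0.185]
contact_force: [0.1, -0.1, -0.8]
finger_gap: 0.0327
finger_force: 0.0
clock: 13.2
eef_pos: [0.4153, 0.3539, 0.1136]
ee_rot: [2.175, 2.084, 0.184]
contact_force: [-0.2, 0.9, 0.2]
finger_gap: 0.0327
finger_force: 0.0
[0.2487 0.1654 0.6064]
0.2367351904394232
rim in tool 5265 [ 0.015   0.0255 -0.0278] [-0.005  -0.025  -0.9997]
```

View pics/w6.png

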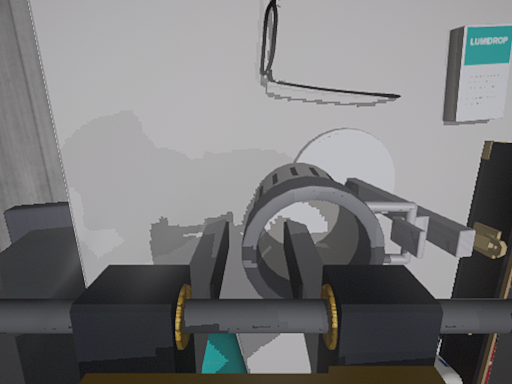

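The basket hangs by the bar, the hook passes through the handle at (395,230), and the fingers are clear on both sides of the wall. Retracting.

```bash
python3 -m handwheel '[[[0,0,-0.01,0,0,0,0.65],[0,0,-0.02,0,0,0,0.65],[0,0,-0.03,0,0,0,0.65],[0,0,-0.04,0,0,0,0.65],[0,0,-0.04,0,0,0,0.65]]]' && python3 -m handwheel '[[[0,0,-0.04,0,0,0,0.65],[0,0,0,0,0,0,0.65],[0,0,0,0,0,0,0.65],[0,0,0,0,0,0,0.65],[0,0,0,0,0,0,0.65]]]'
python3 - <<'E'
from h import *
from fit import rim
for i in range(2):
    snap('wrist',f'w7{i}');z=np.load(f'pics/w7{i}.npz');W=z['W'].reshape(-1,3);W=W[~np.isnan(W[:,0])]
    k=W[(W[:,2]>.13)&(W[:,2]<.19)&(np.hypot(W[:,0]-.44,W[:,1]-.352)<.05)]
    A=np.c_[k[:,:2],np.ones(len(k))];
    top=k[k[:,2]>.135];c=top.mean(0);n=np.linalg.svd(top-c)[2][2];n*=np.sign(n[2]);print(len(top),top.min(0),top.max(0),n)
W=snap('top','t9')[1];z=np.load('pics/t0.npz')['W']
for n,(u,v) in dict(case=(287,232),spray=(288,167)).items(): print(n,z[v,u],W[v,u])
E
```

```text
clock: 13.75
eef_pos: [0.3904, 0.3544, 0.2533]
ee_rot: [2.175, 2.084, 0.184]
contact_force: [-0.0, 0.9, -0.1]
finger_gap: 0.0331
finger_force: 0.0
clock: 14.25
eef_pos: [0.3835, 0.3542, 0.2889]
ee_rot: [2.176, 2.084, 0.179]
contact_force: [-0.8, 0.5, -0.2]
finger_gap: 0.0329
finger_force: 0.0
1686 [0.4029 0.3166 0.135 ] [0.475  0.3907 0.1556] [-0.1844 -0.01    0.9828]
1679 [0.4032 0.3166 0.135 ] [0.4751 0.3908 0.1552] [-0.185  -0.0127  0.9827]
case [0.3821 0.1488 0.0439] [0.3821 0.1488 0.0439]
spray [0.5952 0.1543 0.1057] [0.5958 0.154  0.1013]
```

The basket is hanging with a steady lean of 0.19 rad. The gripper is clear, and the case and spray bottle read the same as at the start.

```bash
python3 -c "
from workcell import *
print(close_job())"
```

```text
the job is handed in; nothing more can be done
None
```

The basket was twisted free, pulled out along its slant and hung by its wire handle on the white stand's hook, then released. It hung steady when last measured, with the gripper clear and about 14 s used, and the job is handed in; I did not re-measure the spectacles or carton at the end.

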